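Lock the reading, then turn the tea-ball dish to the cup

TASK

On the kitchen scale's key panel press the green key, then the yellow, then the blue, each fully down, one at a time, while the dish stays on the scale. Then take the dish by its wooden handle, lift it straight up at least 6 cm off the scale, and only then give it a quarter turn, whichever way brings its blue spout to point straight at the white cup. Keep the dish level all the while so that the loose copper tea ball stays in the middle, leave everything else where it is, and finish still holding the dish, steady and level, above the scale: do not put it down.

Things in the scene. Friction and masses are not known exactly. Their poses are not given: they have to be found in the camera images.
- scale: Slim grey kitchen scale, fixed, 180 x 180 mm, with a round steel platform (132 mm across) whose top lies 30 mm above the table. Origin: centre of its underside, on the table; z up, its x axis points roughly away from the robot (yaw varies). The dish stands on the platform.
- panel: The scale's separate white key panel, fixed, 115 (x) x 190 (y) x 24 mm, standing to the right of the scale. Origin: centre of its underside. A dark blank display strip lies along its far edge; the three keys stand in a row along its y axis, 55 mm apart and 20 mm nearer the robot than its centre, their colours in any order.
- key_green (a joint): Travel of the green key in m: 0 up, 0.006 fully down; spring loaded, fully down takes about 4 N and it returns by itself. It is pressed straight down; it counts as down beyond 0.0045.
- key_yellow (a joint): Travel of the yellow key, like the green.
- key_blue (a joint): Travel of the blue key, like the green.
- key_green_top (a point): Middle of the top face of the green round key (28 mm across, in a small grey housing on the panel); z up.
- key_yellow_top (a point): The same of the yellow key.
- key_blue_top (a point): The same of the blue key.
- dish: Loose white shallow dish, 170 mm across, rim 30 mm high, 0.3 kg, blue spout at its +x side. Floor a 6 degree cone, lowest in the middle (8 mm above the underside), 25 degrees beyond 50 mm radius. A steel bail (6 mm rod) from the rim at +y and -y carries a wooden handle above the middle. Origin: centre of its underside; z up, x toward the spout, which at first points roughly to the robot.
- dish_spout (a point): Tip of the blue spout, 107 mm from the dish's centre along its x axis, 30 mm above its underside.
- dish_grip (a point): Middle of the dish's wooden handle: a flat-sided bar 18 mm thick (dish x), 64 mm long (dish y), 24 mm high, centred 107 mm above the dish's underside; 50 mm of free space between it and the ball. To be gripped from above, fingers closing along the dish's x axis. Axes as the dish's.
- dish_middle (a point): Where the centre of the tea ball lies when it rests in the middle of the dish: 26 mm above the dish's underside, on its axis.
- tea_ball: Loose closed copper tea ball, 36 mm diameter, 50 g, lying free in the middle of the dish. Origin: its centre (its axes turn as it rolls). It stays in the middle under slow level motion and rolls off it if the dish tilts more than about 6 degrees or is jerked.
- cup: White ribbed cup, 66 mm across, 63 mm high, standing on the table 0.2 m to the left or right of the scale's centre. Origin: centre of its underside.
- tea_jar: Glass jar with a dark lid, 65 mm across, 86 mm high, standing on the other side of the scale from the cup. Bystander. Origin: centre of its underside.
- tape: Roll of tape, 104 mm across, 25 mm high, on the table near its left front. Bystander.
- matchbox_red: Red matchbox, 110 x 57 x 20 mm, on the table near its front edge. Bystander.
Mind the look-alikes: they are no part of the job. Leave any pink or turquoise look-alike of the cup alone.

How it is judged:
By the outcome, as a careful person would: the job done as asked, in the order asked, and still so for the second after the job is handed in, while the arm keeps its last pose, push and grip.
It also fails if it takes over 58 s, if anything falls off the work surface, if the arm or the gripper's body presses on something with over 40 N, if the wrist force passes 120 N, or if a joint passes its speed limit or range.

ROBOT

A 7-joint arm with a two-finger parallel gripper is mounted at the origin on a cart in front of the work surface, level with it; the furniture and walls round the work are solid. World frame = base frame: x ahead of the robot, y to its left, z up, the work surface at z = 0. Lengths are in m, angles in rad, forces in N, time in s.
With the tool pointing down it reaches from about 0.425 to 0.875 m from the base axis. Payload 8.4 kg.
Tool frame: the origin (TCP) lies midway between the tips of the shut fingers; the grasp point (between the pads) lies 19 mm behind it; z points along the fingers, y is the direction in which the jaws open and shut (so a half turn about z gives the same grasp; the last joint's range is limited). The gripper opens to 85 mm and grips with 20 to 120 N. Pads are 22 mm wide; open, the fingers measure 114 mm over their backs; the gripper's body (76 mm by 85 mm) begins 54 mm behind the grasp point. The pads swing forward as they close: fully open they stand 13 mm farther back than shut.
Start: joints at [1.157, 0.333, 0.04, 1.465, -0.013, 1.343, -0.059], TCP at [0.201, -0.618, 0.231] pointing down, gripper open.
Joint ranges: [-2.58, 2.58], [-0.38, 2.09], [-1.3, 1.39], [0.25, 2.4], [-1.5, 4.64], [0.08, 2.09], [-2.65, 2.65]. Speed limits (rad/s): [2.22, 2.22, 2.79, 2.79, 3.14, 3.14, 3.14].

INTERFACE

Orientations are given as a unit quaternion [x, y, z, w].
In Python, from bench import env gives the robot as it stands. The module is installed in compiled form; this text tells all that it offers.
- The arm moves only by the tool move_arm, never from a script. Its argument "commands" is a list of rows, each an object with "dp": the shift along the tool's x, y, z in units of 50 mm (1.0 is 50 mm), a list of three; "rot": the turn, a rotation vector about the tool's x, y, z in units of 8 degrees (1.0 is 8 degrees), a list of three; "jaw": the closure, from -1 (fully open) to 1 (shut), so that 0 is half open. A call has 1 to 5 rows; each row is the pose to reach, as a shift and turn from the pose commanded when the call began, along the tool's axes at that moment; what a row does not reach only later rows make up. A row lasts 1/8 s, in which the tool goes at most 62.5 mm and 10.7 degrees, less where a joint would pass 70% of its speed; a pose out of reach is approached as far as the arm can. A call with a gripper value outside its range is refused whole. The fingers move at their own pace and stop on an object; the grip force is fixed at half the most. Time passes only in rows, so rows that repeat a pose let the fingers close. It gives the time, the measured TCP pose, the force and the opening at its end, in the units of the state.
- env.get_obs(): the state, without advancing time (a new reading comes with each control period).
- env.capture(name): name is "side" or "top"; returns (picture, depth): 480x640x3 uint8, red, green, blue; 480x640 float32, m along the optical axis (not along the pixel's ray), 0 where there is no reading.
- env.camera_params(name): a dict with "camera_matrix" (3x3 intrinsics, pixels), "k1" (the pictures are not rectified: a ray, as slopes to the right and down, at radius r is drawn at 1 + k1 r^2 times it, then the intrinsics apply), "world_from_camera" (4x4, takes a point from camera to world coordinates). Camera axes: x right, y down, z forward; pixel columns grow to the right and rows downward; lengths in m; the calibration is good to about 2 mm. A picture is of the moment at which its call begins. camera_params takes no time and is no camera call.
- env.job_done(): hands the job in, once; it reports no verdict.
The state is a dict: "clock": time; "joints": joint angles; "joint_velocities": joint speeds; "tau": joint torques, N m; "ee_pos": TCP position; "tcp_rot": TCP orientation; "contact_force": force on the tool from outside, world axes, zero at the start; "ft_torque": the same for the moment, N m; "gripper_width": finger opening in m.
Only numpy, scipy, OpenCV 4.12 (cv2) and the standard library are available. Lean on these libraries where they do the work, as an engineer would, in place of code of your own. Each camera call takes 0.05 s, during which the arm holds its last target. There are 200 camera calls.

## Working session

There is one attempt and no reset: what is moved stays moved. The work goes in short steps, Python scripts to look and compute and a tool call to move; the robot and the scene stay as the last step left them, time stands still between calls to the robot, and variables do not carry over. Pictures are saved under pics/ and viewed, about 8 in all and at most 12, crops included, and the job is handed in when it is done.

Besides the shell and the picture viewer there is one more tool, called after "Request:" in YAML: its name, and indented under it one key for each argument. move_arm: Moves the arm, as the interface text tells. Its arguments: {"type":"object","properties":{"commands":{"type":"array","items":{"type":"object","properties":{"dp":{"type":"array","items":{"type":"number"}},"rot":{"type":"array","items":{"type":"number"}},"jaw":{"type":"number"}}}}},"required":["commands"]}

```bash
mkdir -p pics; cat > h.py <<'E'
import numpy as np, cv2
from bench import env
def cam(n):
    p=env.camera_params(n); return np.array(p["camera_matrix"]),p["k1"],np.array(p["world_from_camera"])
def ray(n,u,v):
    K,k1,T=cam(n); d=np.array([(u-K[0,2])/K[0,0],(v-K[1,2])/K[1,1]]); s=d.copy()
    for _ in range(20): s=d/(1+k1*(s@s))
    return T[:3,3],T[:3,:3]@np.array([s[0],s[1],1])
def onz(n,u,v,z):
    o,d=ray(n,u,v); return o+d*(z-o[2])/d[2]
def dep(n,D,u,v):
    o,d=ray(n,u,v); return o+d*D[int(round(v)),int(round(u))]
def save(n,img): cv2.imwrite('pics/'+n,cv2.cvtColor(img,cv2.COLOR_RGB2BGR))
E
python3 - <<'E'
from h import *
for n in("top","side"):
    I,D=env.capture(n); np.savez(n+'0.npz',I=I,D=D); save(n+'0.png',I); print(n,cam(n))
print(env.get_obs())
E
```

```text
top (array([[561.93009491,   0.        , 318.19965051],
       [  0.        , 561.93009491, 235.70965207],
       [  0.        ,   0.        ,   1.        ]]), -0.08969602298198674, array([[ 5.10864642e-02, -9.75748072e-01,  2.12851763e-01,
         2.22649875e-01],
       [-9.98693342e-01, -4.96277534e-02,  1.21940590e-02,
         6.07165496e-03],
       [-1.33497470e-03, -2.13196590e-01, -9.77008409e-01,
         1.48143629e+00],
       [ 0.00000000e+00,  0.00000000e+00,  0.00000000e+00,
         1.00000000e+00]]))
side (array([[502.65510261,   0.        , 326.0236524 ],
       [  0.        , 502.65510261, 244.54863432],
       [  0.        ,   0.        ,   1.        ]]), -0.029808799247889782, array([[ 0.94223315, -0.19452117,  0.272687  ,  0.1899092 ],
       [-0.33437309, -0.59431018,  0.73143014, -0.87986396],
       [ 0.01978201, -0.78035692, -0.6250214 ,  0.87151896],
       [ 0.        ,  0.        ,  0.        ,  1.        ]]))
{'clock': 0.1, 'joints': array([ 1.15682539,  0.3338233 ,  0.03987231,  1.46624296, -0.01342915,
        1.3432942 , -0.05848032]), 'joint_velocities': array([ 0.00038919, -0.00032637, -0.00224228, -0.00164268,  0.00098448,
       -0.00031303,  0.00178092]), 'tau': array([ 5.75603670e-03, -6.60012031e+01,  1.37128405e+00, -4.06473899e+01,
        1.71901588e-02,  8.84434325e-03, -1.98260796e-05]), 'ee_pos': array([ 0.20108754, -0.61765064,  0.23049171]), 'tcp_rot': array([ 9.87640358e-01,  1.56735316e-01, -1.52460946e-04, -7.35337329e-04]), 'contact_force': array([0.77672379, 0.19582199, 1.03056156]), 'ft_torque': array([-0.01709504,  0.01323038, -0.03898432]), 'gripper_width': 0.08517602765002141}
```

View pics/top0.png

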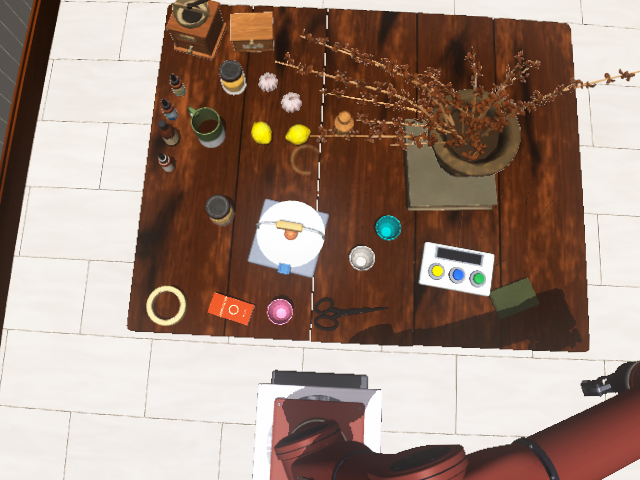

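View pics/side0.png

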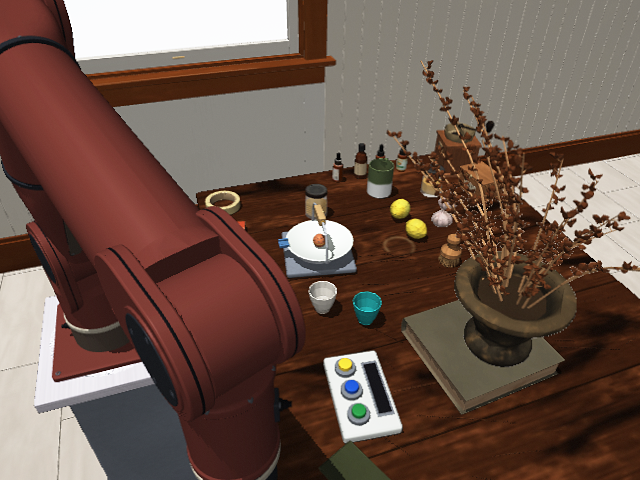

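Top view: keys are yellow (437,271), blue (458,275) and green (478,279). The dish is at (291,234) with its spout at (284,268) and handle at (290,225). White cup candidates are white ribbed (362,258), turquoise (388,228) and pink (280,311), and I choose the white one. For yellow and blue, the lemons (262,132), (298,133) and the blue spout could be confused with keys. I choose the ones on the panel.

```bash
python3 - <<'E'
from h import *
from scipy.spatial.transform import Rotation as R
t=np.load('top0.npz');s=np.load('side0.npz')
rng={'yellow':(20,35),'blue':(100,125),'green':(55,85)}
def blob(I,box,c,smin=110):
    u0,v0,u1,v1=box; h=cv2.cvtColor(I[v0:v1,u0:u1],cv2.COLOR_RGB2HSV)
    m=cv2.inRange(h,(c[0],smin,60),(c[1],255,255))
    n,l,st,ce=cv2.connectedComponentsWithStats(m); k=1+np.argmax(st[1:,4]); return ce[k]+[u0,v0],st[k]
def tri(a,b):
    o1,d1=ray('top',*a);o2,d2=ray('side',*b); A=np.stack([d1,-d2],1); x=np.linalg.lstsq(A,o2-o1,rcond=None)[0]
    p,q=o1+d1*x[0],o2+d2*x[1]; return (p+q)/2,np.linalg.norm(p-q)
for k,c in rng.items():
    a,sa=blob(t['I'],(415,240,500,300),c); b,sb=blob(s['I'],(320,345,400,440),c)
    print(k,a.round(1),sa[2:],b.round(1),sb[2:],tri(a,b),dep('top',t['D'],*a),dep('side',s['D'],*b))
a,sa=blob(t['I'],(265,255,305,285),(95,120)); b,sb=blob(s['I'],(270,230,300,255),(95,120))
print('spout',a,sa,b,sb,tri(a,b),onz('top',*a,.06),onz('side',*b,.06))
# handle
h=(10,25)
a,sa=blob(t['I'],(262,212,320,240),h,60);print('handle',a,sa,dep('top',t['D'],*a),onz('top',*a,.149))
b,sb=blob(s['I'],(308,200,335,235),h,60);print('handle',b,sb,tri(a,b))
# dish rim by depth: points
def cloud(n,D,box,st=1):
    K,k1,T=cam(n);u0,v0,u1,v1=box;uu,vv=np.meshgrid(np.arange(u0,u1),np.arange(v0,v1));P=[]
    p=cv2.undistortPoints(np.stack([uu.ravel(),vv.ravel()],1).astype(float)[:,None],K,np.array([k1,0,0,0.]))[:,0]
    z=D[vv.ravel(),uu.ravel()];X=np.c_[p*z[:,None],z];return X@T[:3,:3].T+T[:3,3],z>0
X,ok=cloud('top',t['D'],(245,190,335,280));
print(np.percentile(X[ok][:,2],[1,20,50,80,95,99]))
H=X[ok&(X[:,2]>.135)];print('handle pts',len(H),H.mean(0),H.min(0),H.max(0), np.linalg.svd(H[:,:2]-H[:,:2].mean(0))[2][0])
rim=X[ok&(X[:,2]>.053)&(X[:,2]<.075)];c=cv2.minEnclosingCircle(rim[:,:2].astype(np.float32));print('rim',len(rim),c)
for nm,box in(('cup',(345,240,380,275)),):
    X,ok=cloud('top',t['D'],box);C=X[ok&(X[:,2]>.05)];print(nm,C.mean(0),len(C),cv2.minEnclosingCircle(C[:,:2].astype(np.float32)))
# side handle
X,ok=cloud('side',s['D'],(300,195,345,240));H=X[ok&(X[:,2]>.13)&(X[:,2]<.2)];print('side handle',len(H),H.mean(0),H.min(0),H.max(0))
for n,q,box in(('top',t,(240,190,400,300)),('side',s,(260,180,400,330))):
    save('crop_%s.png'%n,cv2.resize(q['I'][box[1]:box[3],box[0]:box[2]],None,fx=4,fy=4,interpolation=cv2.INTER_CUBIC))
print(R.from_quat(env.get_obs()['tcp_rot']).as_matrix().round(4))
E
```

```text
yellow [436.9 270.5] [11 11 93] [344.8 364.1] [ 14  13 147] (array([ 0.45875252, -0.28853305,  0.04159519]), np.float64(0.0018488212165201547)) [ 0.45981459 -0.28889647  0.0407516 ] [ 0.45663973 -0.29106981  0.04519294]
blue [457.9 274.3] [11 11 95] [351.3 386.4] [ 14  14 160] (array([ 0.45123977, -0.34331117,  0.04206236]), np.float64(0.0020494559918391095)) [ 0.45165087 -0.34260098  0.04589292] [ 0.44891223 -0.34589634  0.04612418]
green [478.5 278. ] [10 11 84] [358.4 410.5] [ 14  14 165] (array([ 0.44407659, -0.39759418,  0.04177294]), np.float64(0.0020526340013957227)) [ 0.44410688 -0.39602245  0.04819417] [ 0.44109515 -0.40121341  0.04809523]
spout [283.74747475 268.46464646] [13  9 12 10 99] [283.08333333 242.61904762] [ 8  8 11 10 84] (array([0.44067651, 0.10729785, 0.06383413]), np.float64(0.001831742465945521)) [0.44218726 0.10745971 0.06      ] [0.44092373 0.11194564 0.06      ]
handle [289.37086093 228.30463576] [ 14   9  27  19 302] [0.52791688 0.09377897 0.14848805] [0.52779963 0.09374528 0.149     ]
handle [319.25065963 209.06068602] [  0   0  27  26 379] (array([0.52882475, 0.0925723 , 0.15851595]), np.float64(0.0063581353258605035))
[-6.73250888e-03 -1.14498728e-04  2.27231662e-02  5.54422915e-02
  7.02924537e-02  1.50010361e-01]
handle pts 266 [0.5350147  0.09454767 0.14684775] [0.52375202 0.03376329 0.13516514] [0.54779851 0.16039794 0.15818019] [-0.11998165 -0.99277611]
rim 1586 ((0.5263671278953552, 0.09814300388097763), 0.09781365096569061)
cup [ 0.48655031 -0.0936564   0.05973202] 132 ((0.48022428154945374, -0.09115118533372879), 0.03311484679579735)
side handle 201 [0.53184951 0.08288624 0.14488125] [0.52284347 0.02393863 0.13035062] [0.54696934 0.15939468 0.15378155]
[[ 9.509e-01  3.096e-01 -5.000e-04]
 [ 3.096e-01 -9.509e-01  1.400e-03]
 [-1.000e-04 -1.500e-03 -1.000e+00]]
```

View pics/crop_top.png

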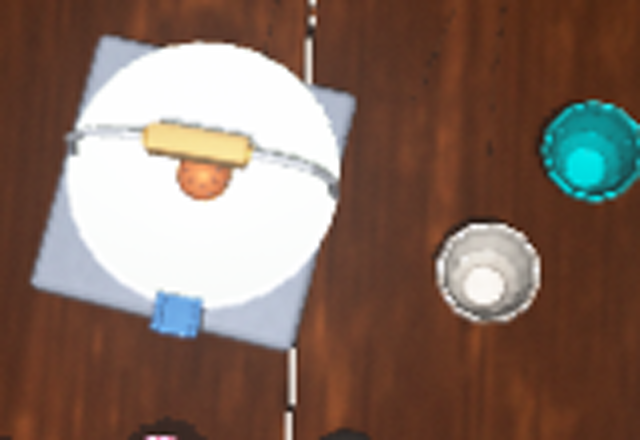

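Crop: the white ribbed cup is at crop (488,272) and the turquoise one at (592,150). The handle centre is at crop (198,143), the ball at (203,180), and the spout at (177,315). All match the description. I'll move over the green key with the fingers shut.

Request:
move_arm:
  commands:
    - {"dp":[1.2,-0.5,0.3],"rot":[0,0,0],"jaw":1}
    - {"dp":[2.4,-1.0,0.7],"rot":[0,0,0],"jaw":1}
    - {"dp":[3.5,-1.5,1.2],"rot":[0,0,0],"jaw":1}
    - {"dp":[4.6,-2.0,1.8],"rot":[0,0,0],"jaw":1}
    - {"dp":[5.6,-2.5,2.2],"rot":[0,0,0],"jaw":1}

```text
clock: 0.72
ee_pos: [0.42, -0.4202, 0.1252]
tcp_rot: [0.988, 0.157, -0.0, -0.0]
contact_force: [-0.1, -1.0, 0.4]
gripper_width: 0.0
```

```bash
cat >> h.py <<'E'
from scipy.spatial.transform import Rotation as R
def to(p):
    o=env.get_obs(); M=R.from_quat(o['tcp_rot']).as_matrix()
    print('t',round(o['clock'],2),'tcp',o['ee_pos'].round(4),'dp',(M.T@(np.array(p)-o['ee_pos'])/.05).round(3),'rotvec world/M',M.round(3).tolist(),'F',o['contact_force'].round(2),'w',o['gripper_width'].round(4),'j',o['joints'].round(3))
E
python3 - <<'E'
from h import *
to([.444,-.397,.052])
# refined dish
t=np.load('top0.npz')['I']; b=(245,190,335,280); h=cv2.cvtColor(t[b[1]:b[3],b[0]:b[2]],cv2.COLOR_RGB2HSV)
w=cv2.inRange(h,(0,0,190),(179,40,255)); w=cv2.morphologyEx(w,cv2.MORPH_CLOSE,np.ones((9,9)))
c=max(cv2.findContours(w,0,cv2.CHAIN_APPROX_NONE)[0],key=cv2.contourArea)[:,0]+[b[0],b[1]]
P=np.array([onz('top',u,v,.06)[:2] for u,v in c.astype(float)])
A=np.c_[2*P,np.ones(len(P))];x=np.ones(len(P),bool)
for _ in range(6):
    q=np.linalg.lstsq(A[x],(P[x]**2).sum(1),rcond=None)[0];r=np.sqrt(q[2]+q[:2]@q[:2]);e=abs(np.hypot(*(P-q[:2]).T)-r);x=e<.003
print('rim circle',q[:2],r,x.sum(),len(x))
m=cv2.inRange(h[:50],(15,60,120),(28,255,255));n,l,st,ce=cv2.connectedComponentsWithStats(m);k=1+np.argmax(st[1:,4])
cc=max(cv2.findContours((l==k).astype(np.uint8),0,2)[0],key=cv2.contourArea);re=cv2.minAreaRect(cc);print('handle',ce[k]+b[:2],st[k],re)
cen=ce[k]+b[:2];print(onz('top',*cen,.147))
L=onz('top',258.2,225,.06);Rr=onz('top',323.5,237,.06);print('bail',L,Rr,(L+Rr)/2,np.degrees(np.arctan2(*(Rr-L)[[1,0]])))
hv=cv2.fitLine(np.argwhere(l==k)[:,::-1].astype(np.float32),2,0,.01,.01).ravel();a=onz('top',*(cen-12*hv[:2]),.148);bb=onz('top',*(cen+12*hv[:2]),.148);print('handle ang',np.degrees(np.arctan2(*(bb-a)[[1,0]])))
E
```

```text
Traceback (most recent call last):
  File "h.py", line 17, in to
    print('t',round(o['clock'],2),'tcp',o['ee_pos'].round(4),'dp',(M.T@(np.array(p)-o['ee_pos'])/.05).round(3),'rotvec world/M',M.round(3).tolist(),'F',o['contact_force'].round(2),'w',o['gripper_width'].round(4),'j',o['joints'].round(3))
                                                                                                                                                                                        ^^^^^^^^^^^^^^^^^^^^^^^^
AttributeError: 'float' object has no attribute 'round'
```

```bash
sed -i "s/o\['gripper_width'\].round(4)/round(o['gripper_width'],4)/; s/'rotvec world\/M',M.round(3).tolist(),/'yawx',np.degrees(np.arctan2(M[1,0],M[0,0])).round(2),'z',M[:,2].round(4),/" h.py
python3 - <<'E'
from h import *
to([.444,-.397,.052])
# refined dish
t=np.load('top0.npz')['I']; b=(245,190,335,280); h=cv2.cvtColor(t[b[1]:b[3],b[0]:b[2]],cv2.COLOR_RGB2HSV)
w=cv2.inRange(h,(0,0,190),(179,40,255)); w=cv2.morphologyEx(w,cv2.MORPH_CLOSE,np.ones((9,9)))
c=max(cv2.findContours(w,0,cv2.CHAIN_APPROX_NONE)[0],key=cv2.contourArea)[:,0]+[b[0],b[1]]
P=np.array([onz('top',u,v,.06)[:2] for u,v in c.astype(float)])
A=np.c_[2*P,np.ones(len(P))];x=np.ones(len(P),bool)
for _ in range(6):
    q=np.linalg.lstsq(A[x],(P[x]**2).sum(1),rcond=None)[0];r=np.sqrt(q[2]+q[:2]@q[:2]);e=abs(np.hypot(*(P-q[:2]).T)-r);x=e<.003
print('rim circle',q[:2],r,x.sum(),len(x))
m=cv2.inRange(h[:50],(15,60,120),(28,255,255));n,l,st,ce=cv2.connectedComponentsWithStats(m);k=1+np.argmax(st[1:,4])
cc=max(cv2.findContours((l==k).astype(np.uint8),0,2)[0],key=cv2.contourArea);re=cv2.minAreaRect(cc);print('handle',ce[k]+b[:2],st[k],re)
cen=ce[k]+b[:2];print(onz('top',*cen,.147))
L=onz('top',258.2,225,.06);Rr=onz('top',323.5,237,.06);print('bail',L,Rr,(L+Rr)/2,np.degrees(np.arctan2(*(Rr-L)[[1,0]])))
hv=cv2.fitLine(np.argwhere(l==k)[:,::-1].astype(np.float32),2,0,.01,.01).ravel();a=onz('top',*(cen-12*hv[:2]),.148);bb=onz('top',*(cen+12*hv[:2]),.148);print('handle ang',np.degrees(np.arctan2(*(bb-a)[[1,0]])))
E
```

```text
t 0.72 tcp [ 0.42   -0.4202  0.1252] dp [ 0.601 -0.292  1.464] yawx 18.01 z [-6.e-04  5.e-04 -1.e+00] F [-0.05 -0.99  0.44] w 0.0 j [ 0.81   0.304 -0.119  1.728  0.04   1.112 -0.577]
rim circle [0.52506609 0.09839177] 0.09793623570054705 62 285
handle [289.         225.80188679] [ 31  31  27  11 212] ((43.9594612121582, 35.74324035644531), (26.797035217285156, 8.055550575256348), 9.462323188781738)
[0.53447091 0.09517117 0.147     ]
bail [0.55288813 0.18125069 0.06      ] [0.52960849 0.00993958 0.06      ] [0.54124831 0.09559514 0.06      ] -97.73858075529948
handle ang -96.50716843600341
```

Request:
move_arm:
  commands:
    - {"dp":[0.4,-0.2,0.3],"rot":[0,0,0],"jaw":1}
    - {"dp":[0.5,-0.2,0.8],"rot":[0,0,0],"jaw":1}
    - {"dp":[0.5,-0.2,1.2],"rot":[0,0,0],"jaw":1}
    - {"dp":[0.5,-0.2,1.4],"rot":[0,0,0],"jaw":1}
    - {"dp":[0.5,-0.2,1.4],"rot":[0,0,0],"jaw":1}

```text
clock: 1.35
ee_pos: [0.4394, -0.4043, 0.0558]
tcp_rot: [0.988, 0.157, -0.0, -0.001]
contact_force: [-0.4, 0.0, 1.0]
gripper_width: -0.0
```

```bash
python3 - <<'E'
from h import *
to([.444,-.397,.045])
t,_=env.capture('top');s,_=env.capture('side')
a=cv2.resize(t[215:315,400:533],None,fx=3,fy=3);b=cv2.resize(s[320:470,300:433],None,fx=3,fy=3)
c=np.zeros((450,798,3),np.uint8);c[:300,:399]=a;c[:,399:]=b;save('k1.png',c)
E
```

```text
t 1.35 tcp [ 0.4394 -0.4043  0.0558] dp [ 0.133 -0.11   0.217] yawx 18.02 z [-1.1e-03  9.0e-04 -1.0e+00] F [-0.44  0.    1.04] w -0.0 j [ 0.775  0.384 -0.129  1.779  0.058  0.984 -0.632]
```

View pics/k1.png

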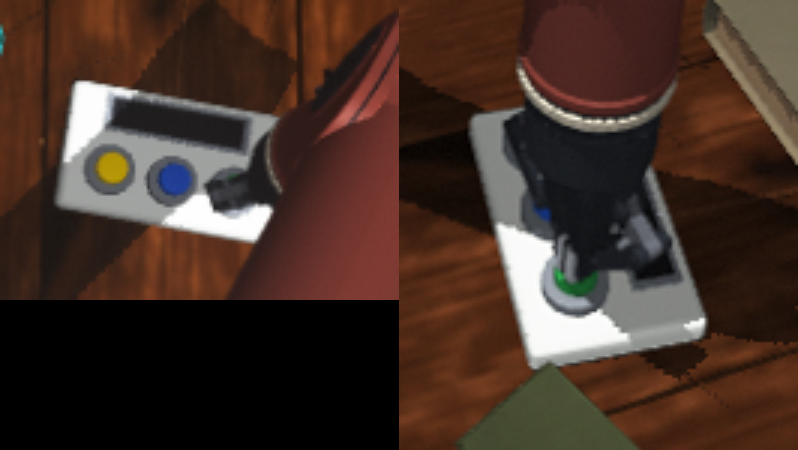

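The side view shows the shut fingertips right above the green key (crop 575,275). I'll centre by a few mm and press gradually.

Request:
move_arm:
  commands:
    - {"dp":[0.13,-0.11,0.1],"rot":[0,0,0],"jaw":1}
    - {"dp":[0.13,-0.11,0.18],"rot":[0,0,0],"jaw":1}
    - {"dp":[0.13,-0.11,0.24],"rot":[0,0,0],"jaw":1}
    - {"dp":[0.13,-0.11,0.3],"rot":[0,0,0],"jaw":1}
    - {"dp":[0.13,-0.11,0.3],"rot":[0,0,0],"jaw":1}

```text
clock: 2.08
ee_pos: [0.4446, -0.3971, 0.0415]
tcp_rot: [0.988, 0.157, 0.0, -0.0]
contact_force: [0.6, 2.3, 4.0]
gripper_width: 0.0002
```

Request:
move_arm:
  commands:
    - {"dp":[0,0,0.04],"rot":[0,0,0],"jaw":1}
    - {"dp":[0,0,0.06],"rot":[0,0,0],"jaw":1}
    - {"dp":[0,0,0.06],"rot":[0,0,0],"jaw":1}

```text
clock: 2.45
ee_pos: [0.4447, -0.3973, 0.0399]
tcp_rot: [0.988, 0.157, 0.0, 0.0]
contact_force: [-4.6, 5.6, 16.0]
gripper_width: 0.0001
```

```bash
python3 - <<'E'
from h import *
to([.444,-.397,.042])
E
```

```text
t 2.45 tcp [ 0.4447 -0.3973  0.0399] dp [-0.011 -0.01  -0.042] yawx 18.03 z [ 6.e-04 -3.e-04 -1.e+00] F [-4.62  5.6  15.96] w 0.0001 j [ 0.763  0.401 -0.131  1.793  0.063  0.951 -0.651]
```

```bash
python3 - <<'E'
from h import *
K,k1,T=cam('side'); s=np.load('side0.npz'); D=s['D']
for c in [(344.8,364.1),(351.3,386.4),(358.4,410.5)]:
    Z={}
    for v in range(int(c[1])-14,int(c[1])+15):
        for u in range(int(c[0])-16,int(c[0])+17):
            p=dep('side',D,u,v); 
            q=onz('side',*c,.044); r=np.hypot(p[0]-q[0],p[1]-q[1])*1000; Z.setdefault(int(r//2)*2,[]).append(p[2])
    print({r:round(float(np.median(Z[r])),4) for r in sorted(Z) if r<34})
E
```

```text
{0: 0.0476, 2: 0.0457, 4: 0.047, 6: 0.0475, 8: 0.0465, 10: 0.0449, 12: 0.0394, 14: 0.0375, 16: 0.0371, 18: 0.0349, 20: 0.0295, 22: 0.0253, 24: 0.0247, 26: 0.0253, 28: 0.0254, 30: 0.0253, 32: 0.0257}Traceback (most recent call last):
  File "<stdin>", line 8, in <module>
  File "h.py", line 10, in onz
    o,d=ray(n,u,v); return o+d*(z-o[2])/d[2]
        ~~~^^^^^^^
  File "h.py", line 6, in ray
    K,k1,T=cam(n); d=np.array([(u-K[0,2])/K[0,0],(v-K[1,2])/K[1,1]]); s=d.copy()
           ~~~^^^
  File "h.py", line 4, in cam
    p=env.camera_params(n); return np.array(p["camera_matrix"]),p["k1"],np.array(p["world_from_camera"])
ValueError: time passes only in moves, steps and waits
```

Housing top is about 0.036 and key top about 0.046, so a tip at 0.040 with 16 N is the green key bottomed. On to yellow.

Request:
move_arm:
  commands:
    - {"dp":[0,0,-0.3],"rot":[0,0,0],"jaw":1}
    - {"dp":[0,0,-0.7],"rot":[0,0,0],"jaw":1}
    - {"dp":[0.35,-0.7,-0.7],"rot":[0,0,0],"jaw":1}
    - {"dp":[0.8,-1.6,-0.7],"rot":[0,0,0],"jaw":1}
    - {"dp":[0.95,-1.97,-0.6],"rot":[0,0,0],"jaw":1}

```text
clock: 3.08
ee_pos: [0.4598, -0.2865, 0.0689]
tcp_rot: [0.987, 0.158, 0.0, 0.0]
contact_force: [0.0, -1.0, 0.9]
gripper_width: 0.0001
```

```bash
sed -i 's/^def cam(n):/import functools\n@functools.lru_cache\ndef cam(n):/' h.py; python3 - <<'E'
from h import *
to([.4588,-.2887,.045])
E
```

```text
t 3.08 tcp [ 0.4598 -0.2865  0.0689] dp [-0.034  0.036  0.479] yawx 18.19 z [ 9.e-04 -0.e+00 -1.e+00] F [ 0.01 -0.97  0.86] w 0.0001 j [ 0.643  0.272 -0.191  1.903  0.061  0.972 -0.829]
```

Request:
move_arm:
  commands:
    - {"dp":[0,0.02,0.3],"rot":[0,0,0],"jaw":1}
    - {"dp":[0,0.02,0.45],"rot":[0,0,0],"jaw":1}
    - {"dp":[0,0.02,0.53],"rot":[0,0,0],"jaw":1}
    - {"dp":[0,0.02,0.58],"rot":[0,0,0],"jaw":1}
    - {"dp":[0,0.02,0.6],"rot":[0,0,0],"jaw":1}

```text
clock: 3.7
ee_pos: [0.4586, -0.2912, 0.0397]
tcp_rot: [0.988, 0.156, -0.001, 0.0]
contact_force: [-10.4, 3.4, 23.7]
gripper_width: -0.0001
```

Request:
move_arm:
  commands:
    - {"dp":[0,0,0.01],"rot":[0,0,0],"jaw":1}
    - {"dp":[0,0,0.01],"rot":[0,0,0],"jaw":1}

```text
clock: 3.95
ee_pos: [0.4586, -0.2913, 0.0397]
tcp_rot: [0.988, 0.156, -0.001, 0.0]
contact_force: [-10.7, 2.8, 22.5]
gripper_width: -0.0001
```

Yellow is bottomed at 0.0397 with 22 N. Now blue.

Request:
move_arm:
  commands:
    - {"dp":[0,0,-0.3],"rot":[0,0,0],"jaw":1}
    - {"dp":[0,0,-0.6],"rot":[0,0,0],"jaw":1}
    - {"dp":[-0.25,0.5,-0.6],"rot":[0,0,0],"jaw":1}
    - {"dp":[-0.46,0.94,-0.6],"rot":[0,0,0],"jaw":1}
    - {"dp":[-0.46,0.94,-0.5],"rot":[0,0,0],"jaw":1}

```text
clock: 4.58
ee_pos: [0.4518, -0.344, 0.0636]
tcp_rot: [0.988, 0.155, 0.0, 0.001]
contact_force: [0.5, -0.2, 0.0]
gripper_width: 0.0
```

```bash
python3 - <<'E'
from h import *
to([.4513,-.3430,.039])
E
```

```text
t 4.58 tcp [ 0.4518 -0.344   0.0636] dp [-0.002 -0.023  0.492] yawx 17.85 z [ 0.001  -0.0014 -1.    ] F [ 0.49 -0.19  0.04] w 0.0 j [ 0.706  0.322 -0.157  1.847  0.06   0.975 -0.736]
```

Request:
move_arm:
  commands:
    - {"dp":[0,0,0.25],"rot":[0,0,0],"jaw":1}
    - {"dp":[0,0,0.37],"rot":[0,0,0],"jaw":1}
    - {"dp":[0,0,0.44],"rot":[0,0,0],"jaw":1}
    - {"dp":[0,0,0.49],"rot":[0,0,0],"jaw":1}
    - {"dp":[0,0,0.5],"rot":[0,0,0],"jaw":1}

```text
clock: 5.2
ee_pos: [0.4522, -0.3406, 0.0397]
tcp_rot: [0.988, 0.157, -0.0, -0.0]
contact_force: [-9.8, 8.9, 25.4]
gripper_width: 0.0
```

Request:
move_arm:
  commands:
    - {"dp":[0,0,0.01],"rot":[0,0,0],"jaw":1}
    - {"dp":[0,0,0.01],"rot":[0,0,0],"jaw":1}

```text
clock: 5.45
ee_pos: [0.4523, -0.3406, 0.0397]
tcp_rot: [0.988, 0.157, -0.0, -0.0]
contact_force: [-10.4, 8.4, 27.5]
gripper_width: 0.0001
```

Blue is bottomed too. Next: lift, open, travel to above the dish, and turn the tool.

Request:
move_arm:
  commands:
    - {"dp":[0,0,-1.0],"rot":[0,0,0],"jaw":1}
    - {"dp":[0,0,-2.0],"rot":[0,0,0],"jaw":0.3}
    - {"dp":[0.3,-0.6,-2.9],"rot":[0,0,-1],"jaw":-0.3}
    - {"dp":[0.8,-1.5,-3.4],"rot":[0,0,-2],"jaw":-0.3}
    - {"dp":[1.3,-2.4,-3.4],"rot":[0,0,-3],"jaw":-0.3}

```text
clock: 6.08
ee_pos: [0.4781, -0.2063, 0.21]
tcp_rot: [0.933, 0.361, 0.002, 0.002]
contact_force: [1.1, 0.4, -0.6]
gripper_width: 0.0552
```

```bash
python3 - <<'E'
from h import *
to([.535,.095,.21])
I,D=env.capture('side'); print([ [I[v,u].tolist() for u,v in((345,362),(351,384),(358,408))]])
E
```

```text
t 6.08 tcp [ 0.4781 -0.2063  0.21  ] dp [ 4.895 -3.693 -0.007] yawx 42.28 z [ 0.0043 -0.0021 -1.    ] F [ 1.12  0.38 -0.58] w 0.0552 j [ 0.603  0.098 -0.299  1.797  0.031  1.246 -0.537]
[[[253, 243, 72], [40, 105, 235], [51, 177, 84]]]
```

Request:
move_arm:
  commands:
    - {"dp":[0.9,-0.7,0],"rot":[0,0,-1.1],"jaw":-0.3}
    - {"dp":[1.9,-1.4,0],"rot":[0,0,-2.2],"jaw":-0.3}
    - {"dp":[2.9,-2.2,0],"rot":[0,0,-3.3],"jaw":-0.3}
    - {"dp":[3.8,-2.9,0],"rot":[0,0,-4.4],"jaw":-0.3}
    - {"dp":[4.5,-3.4,0],"rot":[0,0,-5.1],"jaw":-0.3}

```text
clock: 6.75
ee_pos: [0.5299, 0.0725, 0.2075]
tcp_rot: [0.748, 0.664, 0.0, 0.0]
contact_force: [0.6, -0.3, -0.5]
gripper_width: 0.0552
```

```bash
python3 - <<'E'
from h import *
to([.535,.095,.17])
I,D=env.capture('side');J,_=env.capture('top')
c=np.zeros((400,800,3),np.uint8);c[:,:400]=cv2.resize(J[190:290,240:340],None,fx=4,fy=4);c[:,400:]=cv2.resize(I[160:290,255:385],(400,400));save('d1.png',c)
E
```

```text
t 6.75 tcp [0.5299 0.0725 0.2075] dp [0.46  0.047 0.751] yawx 83.18 z [ 4.e-04  4.e-04 -1.e+00] F [ 0.56 -0.33 -0.5 ] w 0.0552 j [ 0.305  0.158 -0.574  1.754  0.09   1.256 -0.411]
```

View pics/d1.png

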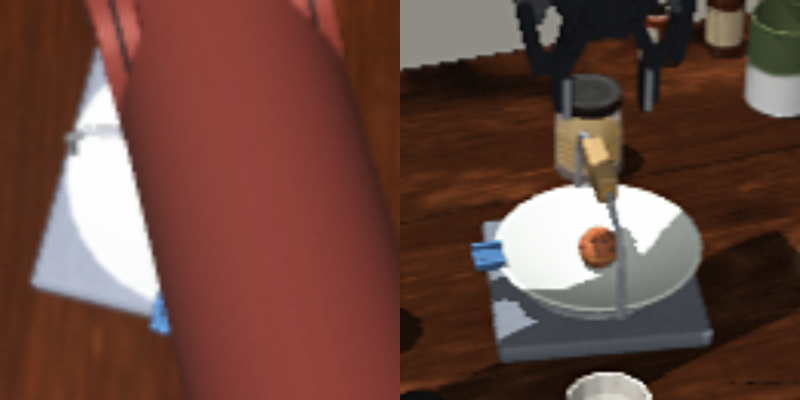

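Side crop: the open fingers (570–650,95) straddle the handle (597,165) above it, and the ball is centred at (598,245). Descending.

Request:
move_arm:
  commands:
    - {"dp":[0.3,0.05,0.2],"rot":[0,0,0],"jaw":-0.3}
    - {"dp":[0.42,0.05,0.5],"rot":[0,0,0],"jaw":-0.3}
    - {"dp":[0.42,0.05,0.8],"rot":[0,0,0],"jaw":-0.3}
    - {"dp":[0.42,0.05,1.0],"rot":[0,0,0],"jaw":-0.3}
    - {"dp":[0.42,0.05,1.0],"rot":[0,0,0],"jaw":-0.3}

```text
clock: 7.48
ee_pos: [0.5345, 0.0893, 0.1564]
tcp_rot: [0.75, 0.661, -0.001, -0.0]
contact_force: [0.2, -0.0, -0.5]
gripper_width: 0.0558
```

```bash
python3 - <<'E'
from h import *
to([.535,.095,.118])
I,D=env.capture('side');save('d2.png',cv2.resize(I[170:260,270:370],None,fx=6,fy=6,interpolation=cv2.INTER_CUBIC))
E
```

```text
t 7.47 tcp [0.5345 0.0893 0.1564] dp [ 0.116 -0.003  0.768] yawx 82.78 z [-1.8e-03 -3.0e-04 -1.0e+00] F [ 0.21 -0.03 -0.5 ] w 0.0558 j [ 0.269  0.22  -0.581  1.799  0.131  1.163 -0.48 ]
```

View pics/d2.png

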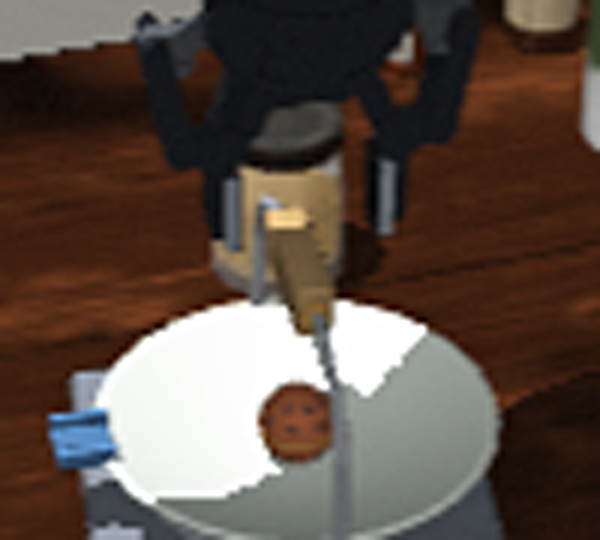

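Fingers are at crop x≈240 and 372 (mid 306), the handle middle at about (298,262). The remaining +y shift closes that gap. Going down to grip height.

Request:
move_arm:
  commands:
    - {"dp":[0.1,0,0.15],"rot":[0,0,0],"jaw":-0.3}
    - {"dp":[0.1,0.02,0.35],"rot":[0,0,0],"jaw":-0.3}
    - {"dp":[0.1,0.02,0.55],"rot":[0,0,0],"jaw":-0.3}
    - {"dp":[0.1,0.02,0.7],"rot":[0,0,0],"jaw":-0.3}
    - {"dp":[0.1,0.02,0.75],"rot":[0,0,0],"jaw":-0.3}

```text
clock: 8.15
ee_pos: [0.5364, 0.0947, 0.1192]
tcp_rot: [0.75, 0.662, -0.0, -0.0]
contact_force: [-0.0, -0.6, 0.5]
gripper_width: 0.0553
```

Request:
move_arm:
  commands:
    - {"dp":[0,0,0],"rot":[0,0,0],"jaw":0.0}
    - {"dp":[0,0,0],"rot":[0,0,0],"jaw":0.2}
    - {"dp":[0,0,0],"rot":[0,0,0],"jaw":0.3}
    - {"dp":[0,0,0],"rot":[0,0,0],"jaw":0.37}
    - {"dp":[0,0,0],"rot":[0,0,0],"jaw":0.43}

```text
clock: 8.78
ee_pos: [0.5367, 0.0948, 0.12]
tcp_rot: [0.75, 0.661, 0.0, 0.0]
contact_force: [-0.0, 0.4, 0.1]
gripper_width: 0.0248
```

Request:
move_arm:
  commands:
    - {"dp":[0,0,0],"rot":[0,0,0],"jaw":0.48}
    - {"dp":[0,0,0],"rot":[0,0,0],"jaw":0.53}
    - {"dp":[0,0,0],"rot":[0,0,0],"jaw":0.58}
    - {"dp":[0,0,0],"rot":[0,0,0],"jaw":0.64}
    - {"dp":[0,0,0],"rot":[0,0,0],"jaw":1}

```text
clock: 9.4
ee_pos: [0.5366, 0.0949, 0.12]
tcp_rot: [0.75, 0.662, -0.0, -0.0]
contact_force: [-1.7, 0.1, 1.2]
gripper_width: 0.017
```

Request:
move_arm:
  commands:
    - {"dp":[0,0,0],"rot":[0,0,0],"jaw":1}
    - {"dp":[0,0,0],"rot":[0,0,0],"jaw":1}
    - {"dp":[0,0,0],"rot":[0,0,0],"jaw":1}

```text
clock: 9.78
ee_pos: [0.5366, 0.0949, 0.12]
tcp_rot: [0.75, 0.662, -0.0, -0.0]
contact_force: [-2.9, 1.0, 1.2]
gripper_width: 0.0171
```

```bash
python3 - <<'E'
from h import *
to([.535,.095,.118])
I,D=env.capture('side');save('d3.png',cv2.resize(I[170:280,270:370],None,fx=5,fy=5,interpolation=cv2.INTER_CUBIC))
E
```

```text
t 9.78 tcp [0.5366 0.0949 0.12  ] dp [-0.002 -0.033  0.039] yawx 82.84 z [-1.e-04  1.e-04 -1.e+00] F [-2.88  0.99  1.25] w 0.0171 j [ 0.25   0.263 -0.579  1.832  0.161  1.093 -0.512]
```

View pics/d3.png

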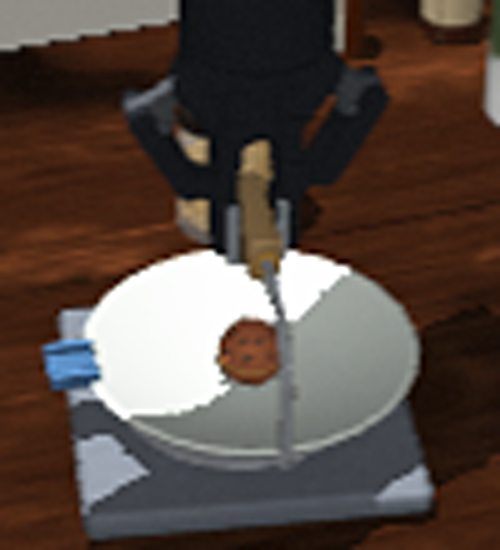

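Gripped: opening 17 mm, handle between the pads at (258,220), ball at the centre (250,350). Lifting straight up, gently.

Request:
move_arm:
  commands:
    - {"dp":[0,0,-0.03],"rot":[0,0,0],"jaw":1}
    - {"dp":[0,0,-0.08],"rot":[0,0,0],"jaw":1}
    - {"dp":[0,0,-0.15],"rot":[0,0,0],"jaw":1}
    - {"dp":[0,0,-0.25],"rot":[0,0,0],"jaw":1}
    - {"dp":[0,0,-0.35],"rot":[0,0,0],"jaw":1}

```text
clock: 10.45
ee_pos: [0.5368, 0.0949, 0.1379]
tcp_rot: [0.75, 0.662, 0.0, 0.0]
contact_force: [-0.7, 0.3, -3.3]
gripper_width: 0.0175
```

Request:
move_arm:
  commands:
    - {"dp":[0,0,-0.1],"rot":[0,0,0],"jaw":1}
    - {"dp":[0,0,-0.2],"rot":[0,0,0],"jaw":1}
    - {"dp":[0,0,-0.3],"rot":[0,0,0],"jaw":1}
    - {"dp":[0,0,-0.4],"rot":[0,0,0],"jaw":1}
    - {"dp":[0,0,-0.5],"rot":[0,0,0],"jaw":1}

```text
clock: 11.08
ee_pos: [0.5367, 0.0948, 0.1628]
tcp_rot: [0.75, 0.662, -0.0, -0.0]
contact_force: [0.2, 0.8, -4.2]
gripper_width: 0.017
```

Request:
move_arm:
  commands:
    - {"dp":[0,0,-0.1],"rot":[0,0,0],"jaw":1}
    - {"dp":[0,0,-0.2],"rot":[0,0,0],"jaw":1}
    - {"dp":[0,0,-0.3],"rot":[0,0,0],"jaw":1}
    - {"dp":[0,0,-0.4],"rot":[0,0,0],"jaw":1}
    - {"dp":[0,0,-0.5],"rot":[0,0,0],"jaw":1}

```text
clock: 11.7
ee_pos: [0.5367, 0.0948, 0.1878]
tcp_rot: [0.75, 0.662, 0.0, -0.0]
contact_force: [0.2, -0.2, -2.9]
gripper_width: 0.017
```

Request:
move_arm:
  commands:
    - {"dp":[0,0,-0.1],"rot":[0,0,0],"jaw":1}
    - {"dp":[0,0,-0.2],"rot":[0,0,0],"jaw":1}
    - {"dp":[0,0,-0.28],"rot":[0,0,0],"jaw":1}
    - {"dp":[0,0,-0.34],"rot":[0,0,0],"jaw":1}
    - {"dp":[0,0,-0.36],"rot":[0,0,0],"jaw":1}

```text
clock: 12.32
ee_pos: [0.5368, 0.0948, 0.2056]
tcp_rot: [0.75, 0.662, 0.0, 0.0]
contact_force: [0.4, 0.4, -3.9]
gripper_width: 0.0167
```

```bash
cat > look.py <<'E'
from h import *
import sys
to([.5366,.0949,.205]); print(env.get_obs()['ft_torque'])
I,D=env.capture('side'); save(sys.argv[1],cv2.resize(I[140:340,240:400],None,fx=3,fy=3,interpolation=cv2.INTER_CUBIC)); np.savez('last.npz',I=I,D=D)
h=cv2.cvtColor(I,cv2.COLOR_RGB2HSV)
def comp(lo,hi,box):
    u0,v0,u1,v1=box;n,l,st,ce=cv2.connectedComponentsWithStats(cv2.inRange(h[v0:v1,u0:u1],lo,hi));k=1+np.argmax(st[1:,4]);return ce[k]+[u0,v0],st[k][4]
g=env.get_obs()['ee_pos'][2]-.12
for nm,lo,hi,z in(('spout',(95,110,60),(125,255,255),.06),('ball',(2,130,40),(14,220,255),.056)):
    try:
        c,a=comp(lo,hi,(255,160,370,300)); print(nm,c.round(1),a,onz('side',*c,z+g).round(4),'depth',dep('side',D,*c).round(4))
    except Exception as e: print(nm,e)
E
python3 look.py e1.png
```

```text
t 12.32 tcp [0.5368 0.0948 0.2056] dp [ 0.001 -0.003  0.013] yawx 82.83 z [ 2.e-04  0.e+00 -1.e+00] F [ 0.38  0.4  -3.86] w 0.0167 j [ 0.27   0.184 -0.588  1.732  0.107  1.257 -0.468]
[-0.02810566 -0.07010922  0.04030933]
spout [282.6 215.1] 87 [0.4431 0.1135 0.1456] depth [0.442  0.1093 0.1487]
ball [270.7 234.8] 2777 [0.3959 0.0499 0.1416] depth [ 0.4362  0.2315 -0.001 ]
```

View pics/e1.png

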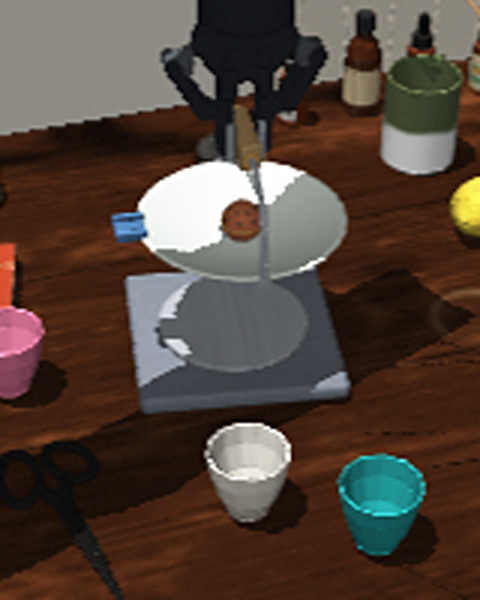

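Lifted 86 mm and level: spout at (128,227), ball at the centre (241,220), white cup at (248,470). Refining the cup bearing.

```bash
python3 - <<'E'
from h import *
for n,box in(('top',(342,238,382,280)),('side',(303,278,343,318))):
    if n=='top': I=np.load('top0.npz')['I']
    else: I=np.load('last.npz')['I']
    u0,v0,u1,v1=box; h=cv2.cvtColor(I[v0:v1,u0:u1],cv2.COLOR_RGB2HSV)
    m=cv2.inRange(h,(0,0,110),(179,60,255)); c=max(cv2.findContours(m,0,1)[0],key=cv2.contourArea); x,y,w,hh=cv2.boundingRect(c)
    print(n,x+u0,y+v0,w,hh)
    mu=x+u0+(w-1)/2
    if n=='top': 
        for e in (cv2.minEnclosingCircle(c),): print(e, onz('top',e[0][0]+u0,e[0][1]+v0,.06))
    else:
        # rim ellipse: top edge at y ; far rim & width
        far=onz('side',mu,y+v0,.063); print('far rim',far); o=cam('side')[2][:3,3]; d=far-o; d[2]=0; d/=np.linalg.norm(d); c2=far-d*.033; print('centre',c2)
for c in([.480,-.091],):
    pass
E
```

```text
top 349 246 26 25
((19.464630126953125, 19.95337677001953), 13.144098281860352) [ 0.4795715  -0.09015139  0.06      ]
side 308 281 29 30
far rim [ 0.4876108  -0.06040638  0.063     ]
centre [ 0.47634274 -0.091423    0.063     ]
```

Cup bearing is about 252.7° and the spout now points at 172.8°, so I turn +80° in world, which is −10 units about tool z.

Request:
move_arm:
  commands:
    - {"dp":[0,0,0],"rot":[0,0,-0.1],"jaw":1}
    - {"dp":[0,0,0],"rot":[0,0,-0.3],"jaw":1}
    - {"dp":[0,0,0],"rot":[0,0,-0.6],"jaw":1}
    - {"dp":[0,0,0],"rot":[0,0,-1.0],"jaw":1}
    - {"dp":[0,0,0],"rot":[0,0,-1.4],"jaw":1}

```text
clock: 13.0
ee_pos: [0.5366, 0.0948, 0.2053]
tcp_rot: [0.681, 0.733, -0.0, -0.0]
contact_force: [0.5, -0.2, -3.2]
gripper_width: 0.017
```

Request:
move_arm:
  commands:
    - {"dp":[0,0,0],"rot":[0,0,-0.4],"jaw":1}
    - {"dp":[0,0,0],"rot":[0,0,-0.8],"jaw":1}
    - {"dp":[0,0,0],"rot":[0,0,-1.2],"jaw":1}
    - {"dp":[0,0,0],"rot":[0,0,-1.6],"jaw":1}
    - {"dp":[0,0,0],"rot":[0,0,-2.0],"jaw":1}

```text
clock: 13.62
ee_pos: [0.5366, 0.0948, 0.2053]
tcp_rot: [0.572, 0.82, -0.0, -0.0]
contact_force: [-0.2, -0.0, -3.8]
gripper_width: 0.0174
```

Request:
move_arm:
  commands:
    - {"dp":[0,0,0],"rot":[0,0,-0.4],"jaw":1}
    - {"dp":[0,0,0],"rot":[0,0,-0.8],"jaw":1}
    - {"dp":[0,0,0],"rot":[0,0,-1.2],"jaw":1}
    - {"dp":[0,0,0],"rot":[0,0,-1.6],"jaw":1}
    - {"dp":[0,0,0],"rot":[0,0,-2.0],"jaw":1}

```text
clock: 14.25
ee_pos: [0.5367, 0.0948, 0.2053]
tcp_rot: [0.452, 0.892, -0.0, -0.0]
contact_force: [0.1, -0.5, -3.4]
gripper_width: 0.0169
```

```bash
python3 look.py e2.png
```

```text
t 14.25 tcp [0.5367 0.0948 0.2053] dp [0.002 0.    0.007] yawx 126.21 z [-2.e-04  0.e+00 -1.e+00] F [ 0.09 -0.55 -3.45] w 0.0169 j [ 0.337  0.195 -0.665  1.73   0.126  1.26   0.274]
[-0.01072566 -0.07145048 -0.01263027]
spout [296.7 230.2] 95 [0.4582 0.0435 0.1453] depth [0.4567 0.0381 0.1495]
ball [270.1 236.3] 2781 [0.3932 0.0453 0.1413] depth [ 0.4334  0.2284 -0.0032]
```

Request:
move_arm:
  commands:
    - {"dp":[0,0,0],"rot":[0,0,-0.3],"jaw":1}
    - {"dp":[0,0,0],"rot":[0,0,-0.7],"jaw":1}
    - {"dp":[0,0,0],"rot":[0,0,-1.1],"jaw":1}
    - {"dp":[0,0,0],"rot":[0,0,-1.5],"jaw":1}
    - {"dp":[0,0,0],"rot":[0,0,-1.9],"jaw":1}

```text
clock: 14.92
ee_pos: [0.5366, 0.0948, 0.2054]
tcp_rot: [0.331, 0.944, -0.0, -0.0]
contact_force: [-0.1, 0.6, -3.5]
gripper_width: 0.0171
```

Request:
move_arm:
  commands:
    - {"dp":[0,0,0],"rot":[0,0,-0.4],"jaw":1}
    - {"dp":[0,0,0],"rot":[0,0,-0.8],"jaw":1}
    - {"dp":[0,0,0],"rot":[0,0,-1.2],"jaw":1}
    - {"dp":[0,0,0],"rot":[0,0,-1.6],"jaw":1}
    - {"dp":[0,0,0],"rot":[0,0,-1.9],"jaw":1}

```text
clock: 15.55
ee_pos: [0.5366, 0.0948, 0.2054]
tcp_rot: [0.203, 0.979, -0.0, -0.0]
contact_force: [-0.4, -0.6, -2.4]
gripper_width: 0.017
```

Request:
move_arm:
  commands:
    - {"dp":[0,0,0],"rot":[0,0,-0.3],"jaw":1}
    - {"dp":[0,0,0],"rot":[0,0,-0.5],"jaw":1}
    - {"dp":[0,0,0],"rot":[0,0,-0.6],"jaw":1}
    - {"dp":[0,0,0],"rot":[0,0,-0.6],"jaw":1}
    - {"dp":[0,0,0],"rot":[0,0,-0.6],"jaw":1}

```text
clock: 16.18
ee_pos: [0.5367, 0.0949, 0.2055]
tcp_rot: [0.163, 0.987, 0.0, -0.0]
contact_force: [-0.3, 0.2, -3.5]
gripper_width: 0.017
```

```bash
python3 look.py e3.png
```

```text
t 16.18 tcp [0.5367 0.0949 0.2055] dp [ 0.002 -0.     0.009] yawx 161.21 z [-0.e+00  1.e-04 -1.e+00] F [-0.31  0.18 -3.49] w 0.017 j [ 0.395  0.206 -0.733  1.727  0.144  1.263  0.871]
[-0.06933622  0.00027658  0.01010398]
spout [319.8 235.4] 92 [0.5041 0.007  0.1454] depth [0.5041 0.0068 0.1456]
ball [269.9 237.7] 2754 [0.3912 0.0399 0.1414] depth [0.4294 0.2141 0.0031]
```

View pics/e3.png

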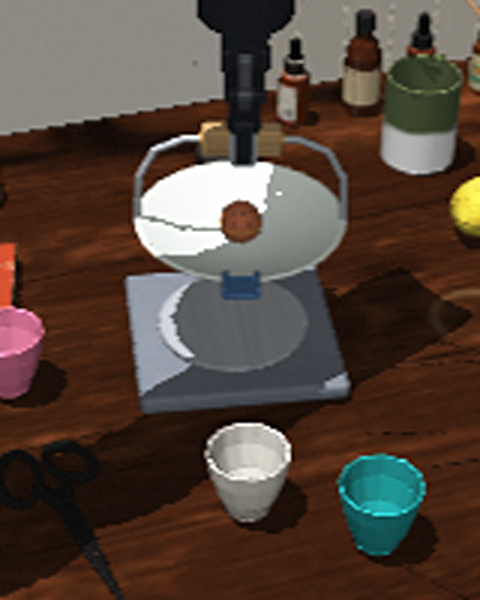

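```bash
python3 - <<'E'
from h import *
q=np.load('last.npz');I=q['I'];h=cv2.cvtColor(I[203:225,308:335],cv2.COLOR_RGB2HSV)
n,l,st,ce=cv2.connectedComponentsWithStats(cv2.inRange(h,(0,110,30),(16,255,255)));k=1+np.argmax(st[1:,4]);b=ce[k]+[308,203]
B=onz('side',*b,.1415);S=onz('side',319.8,235.4,.1455);print(b,st[k],'ball',B,'spout',S)
# bail ends at rim in picture (137,215),(345,215) crop
L=onz('side',240+137/3,140+218/3,.1455);Rr=onz('side',240+345/3,140+218/3,.1455);print('bail',L,Rr,(L+Rr)/2,np.degrees(np.arctan2(*(L-Rr)[[1,0]]))+90)
a=lambda p,q:np.degrees(np.arctan2(q[1]-p[1],q[0]-p[0]))%360
for C in([.4763,-.0914],[.4796,-.0902]):
    print([round(a(P,x),1) for P in(B,[.5367,.0949],(L+Rr)/2) for x in(S,C)])
E
```

```text
[319.67375887 213.46099291] [  6   4  13  14 141] ball [0.53507176 0.09738887 0.1415    ] spout [0.50424052 0.00693681 0.1455    ]
bail [0.45328875 0.12153299 0.1455    ] [0.61886117 0.06796472 0.1455    ] [0.53607496 0.09474885 0.1455    ] 252.07185555250595
[np.float64(251.2), np.float64(252.7), np.float64(249.7), np.float64(252.0), np.float64(250.1), np.float64(252.2)]
[np.float64(251.2), np.float64(253.5), np.float64(249.7), np.float64(252.9), np.float64(250.1), np.float64(253.0)]
```

All estimates put the spout at about 251° and the cup at about 252.7°, so a last 1.6° trim and settle.

Request:
move_arm:
  commands:
    - {"dp":[0,0,0],"rot":[0,0,-0.1],"jaw":1}
    - {"dp":[0,0,0],"rot":[0,0,-0.2],"jaw":1}
    - {"dp":[0,0,0],"rot":[0,0,-0.2],"jaw":1}
    - {"dp":[0,0,0],"rot":[0,0,-0.2],"jaw":1}
    - {"dp":[0,0,0],"rot":[0,0,-0.2],"jaw":1}

```text
clock: 16.85
ee_pos: [0.5367, 0.0948, 0.2055]
tcp_rot: [0.149, 0.989, 0.0, 0.0]
contact_force: [-0.1, -0.3, -3.3]
gripper_width: 0.0169
```

Request:
move_arm:
  commands:
    - {"dp":[0,0,0],"rot":[0,0,0],"jaw":1}
    - {"dp":[0,0,0],"rot":[0,0,0],"jaw":1}
    - {"dp":[0,0,0],"rot":[0,0,0],"jaw":1}
    - {"dp":[0,0,0],"rot":[0,0,0],"jaw":1}

```text
clock: 17.35
ee_pos: [0.5367, 0.0949, 0.2055]
tcp_rot: [0.149, 0.989, 0.0, 0.0]
contact_force: [-0.3, -0.5, -3.3]
gripper_width: 0.017
```

```bash
python3 look.py e4.png; python3 -c "
from h import *
q=np.load('last.npz');h=cv2.cvtColor(q['I'][203:225,308:335],cv2.COLOR_RGB2HSV);m=cv2.inRange(h,(0,110,30),(16,255,255));print(np.argwhere(m>0).mean(0)[::-1]+[308,203]);print(env.job_done())"
```

```text
t 17.35 tcp [0.5367 0.0949 0.2055] dp [0.002 0.    0.009] yawx 162.84 z [ 0.  0. -1.] F [-0.27 -0.46 -3.33] w 0.017 j [ 0.397  0.207 -0.736  1.727  0.145  1.263  0.899]
[ 0.0283955   0.00554097 -0.02197101]
spout [321.1 235.4] 94 [0.5073 0.0061 0.1455] depth [0.5063 0.0033 0.1478]
ball [269.9 237.8] 2750 [0.3912 0.0398 0.1415] depth [0.4294 0.2145 0.0028]
[319.62686567 213.58955224]
the job is handed in; nothing more can be done
None
```

I handed the job in at about 17.4 s, with the arm still holding the dish about 85 mm above the scale; no verdict is reported.

- **Keys:** I pressed green, then yellow, then blue, each to its stop. The tip was at about 0.040 m, with the key tops starting at about 0.046 m, and the forces were 16, 23 and 27 N. I had no direct reading of key travel.
- **Dish:** I gripped it by the handle, lifted it straight up 85 mm, then turned it about 81.6° anticlockwise seen from above. That is a little under a quarter turn, because I aimed the spout at the cup rather than turning an exact 90°.
- **Last checks:**
    - The tool was vertical and the grip steady at 17 mm.
    - The ball did not move in the last pictures, and was within about 2–3 mm of the middle.
    - The wrist force matched the weight of the dish and ball.
- **Spout direction:** By the gripper's angle the spout points at 252.8°, and the cup lies at about 252.7°.
- **Disagreement:** Estimates of the spout from its blue patch in the side camera ran 1–3° lower than the gripper's angle. Cup bearings ranged from 252.0° to 253.5°, depending on the camera and on the point taken as the dish's centre.

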